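# Draw the roll cutter's board back to its stop and bolt it

### The job

The white cutting board of the roll cutter has been pushed too far in under the guard. Press down on it from above with the closed fingers and drag it back by friction until its front edge sits fully against the front stop, never bearing on the board with more than 40 N, then slide the bolt with the red knob all the way in so that it locks the board. Leave the bowl, jar and cutter ring where they are.

Things in the scene. Friction and masses are not known exactly. Their poses are not given: they have to be found in the camera images.
- bed: fixed cream roll cutter; origin on the table top. Its x points from its front stop towards the roll, y to the bolt's side. Deck 30 mm high, x -200 to +320 mm, 290 mm wide. The board slides along x between steel rails (faces at y +/-102 mm) whose lips, tops 50 mm over the table, reach over its long edges to y +/-86 mm. Cheeks and roll beyond x +235 mm are 160 mm high
- stop (a point): middle of the front stop's face that the board must meet, at deck height (bed x -170 mm, y 0, 30 mm over the table); axes as the bed's. The stop is a dark bar 200 mm wide, 12 mm thick and 12 mm high over the deck, on the robot's side of the board
- board: loose white board, 240 (x) by 200 mm (y), 0.6 to 1 kg; origin at the centre of its underside, on the deck; axes as the bed's. Edge strips (y beyond +/-84 mm) 14 mm thick; the flat top plate between is stiffly set anywhere from flush to 8.5 mm lower, not measured: feel for it. Contact is hard. Friction about 0.4 on the deck, about 0.8 under the fingers: press 15 to 25 N. Cannot be gripped
- board_front (a point): middle of the board's front lower edge (board x -120 mm). Its distance along bed x from stop is the way still to go: 50 to 110 mm at first, 0 when home
- bolt (a joint): steel bolt 16 mm wide on the bed's +y side at bed x -50 mm, sliding towards the board (bed -y): 0 = out, 0.016 m = fully in, against a hard end. Takes about 2 N and stays where left. It enters a 20 mm wide notch in the board's +y edge (at board x 0) only when the board is home (within about 2 mm); otherwise it strikes the board after 4 mm
- bolt_knob (a point): centre of the top of the bolt's upright red knob, a cylinder 16 mm across, 83 mm over the table; moves with the bolt from bed y 155 mm (out) to 139 mm (in). The bolt's bar under the knob has its top 42 mm over the table. Outside it (+y) a bracket 30 mm high ends at bed y 190 mm
- bowl: steel bowl, 120 mm wide, 60 mm high, right of the machine; bystander; origin under its centre
- jar: amber jar with green cap, 60 mm wide, 100 mm high, left of the machine; bystander; origin under its centre
- cutter_ring: thin steel ring cutter, 70 mm wide, 40 mm high, front left of the machine; bystander; origin under its centre
- guard (a point): middle of the top front edge of the guard, a grey cover over the rear of the board, 81 mm over the table, from bed x +60 to +200 mm, 240 mm wide. Only the board in front of it can be reached

How it is judged:
On the way, in this order (a step that is already met when the one before it is completed fails the run):
1. the board is drawn back against the front stop (x of board_front in the frame of stop below 0.003 m), for 0.2 s.
2. the bolt is slid fully in (value of joint bolt above 0.0135 m), for 0.2 s.
At the end, for the whole second after the job is handed in: the board's front edge is within 3 mm of the front stop, flat on the deck and at rest, and the bolt is in by at least 13.5 of its 16 mm (x of board_front in the frame of stop below 0.003 m and distance between board_front and stop below 0.006 m and value of joint bolt above 0.0135 m and linear speed of board below 0.01 m/s); the robot touches nothing.
It fails at once if the fingers bear on the board with more than 40 N (contact force between the fingers and board above 40 N).
It fails at once if a bystander is shifted by more than 20 mm (distance of any of bowl, jar, cutter_ring from where it was at the start of the episode above 0.02 m).
It also fails if it takes over 64 s, if anything falls off the work surface, if the arm or the gripper's body presses on something with over 40 N, if the wrist force passes 120 N, or if a joint passes its speed limit or range.

### The arm

A 6-joint arm with a two-finger parallel gripper is mounted at the origin on the work surface. World frame = base frame: x ahead of the robot, y to its left, z up, the work surface at z = 0. Lengths are in m, angles in rad, forces in N, time in s.
With the tool pointing down it reaches from about 0.15 to 0.775 m from the base axis. Payload 6.1 kg.
Tool frame: the origin (TCP) lies between the finger pads; the fingertips stand 25 mm ahead of it and the grasp point (between the pads) lies 6 mm ahead of it (ctrl.tip_extent is the distance from the TCP to the fingertips, in m); z points along the fingers, y is the line along which they close (so a half turn about z gives the same grasp; the last joint's range is limited). The gripper opens to 85 mm and grips with 20 to 120 N. Pads are 22 mm wide; open, the fingers measure 114 mm over their backs; the gripper's body (76 mm by 85 mm) begins 54 mm behind the grasp point. The pads swing forward as they close: fully open they stand 13 mm farther back than shut.
Start: joints at [1.111, 0.126, -0.04, 1.405, 0, 1.571], TCP at [0.233, 0.47, 0.256] pointing down, gripper open.
Joint ranges: [-2.72, 2.72], [-0.95, 1.95], [-1.27, 1.35], [-1.78, 2.02], [-1.46, 1.47], [-3.14, 3.14]. Speed limits (rad/s): [2.39, 2.39, 3.01, 3.14, 3.14, 3.14].

### API

Orientations are given as a unit quaternion [x, y, z, w].
In Python, from station import status, vision, ticket, ctrl gives the robot as it stands. The module is installed in compiled form; this text tells all that it offers.
- The arm moves only by the tool drive_tool, never from a script. Its argument "deltas" is a list of rows, each a list of 3 entries, a list of its own where there are three numbers: the shift along the tool's x, y, z in mm, then the turn, a rotation vector about the tool's x, y, z in rad, then the opening, from 0 (shut) to 1 (fully open). In form: [[[tx, ty, tz], [ax, ay, az], gripper], ...]. A call has 1 to 20 rows; each row is the pose to reach, as a shift and turn from the pose commanded when the call began, along the tool's axes at that moment; what a row does not reach only later rows make up. A row lasts 1/10 s, in which the tool goes at most 50 mm and 8.59 degrees, less where a joint would pass 70% of its speed; a pose out of reach is approached as far as the arm can. A call with a gripper value outside its range is refused whole. The fingers move at their own pace and stop on an object; the grip force is fixed at half the most. Time passes only in rows, so rows that repeat a pose let the fingers close. It gives the time, the measured TCP pose, the force, the opening and the grip force at its end, in the units of the state.
- status.state(): the state, without advancing time (a new reading comes with each control period).
- vision.get_image(name): name is "side" or "top" or "wrist"; returns a dict with "frame" (400x640x3 uint8, red, green, blue), "z_map" (400x640 float32, m along the optical axis (not along the pixel's ray), 0 where there is no reading), "fx", "fy", "cx", "cy" (pixels), "world_from_camera" (4x4, takes a point from camera to world coordinates). Camera axes: x right, y up, looking along -z (the intrinsics and any distortion apply to the point x, -y, -z); pixel columns grow to the right and rows downward; lengths in m; the calibration is good to about 2 mm. The wrist camera is an equidistant fisheye: a pixel r from the principal point sees the ray r / f radians off the axis. A picture is of the moment at which its call begins.
- ticket.close_job(): hands the job in; it is judged then, once.
The state is a dict: "t": time; "joint_positions": joint angles; "qd": joint speeds; "effort": joint torques, N m; "tcp_pos": TCP position; "tool_rot": TCP orientation; "wrist_force": force on the tool from outside, world axes, zero at the start; "moment": the same for the moment, N m; "grip_width": finger opening in m; "finger_force": force on a finger pad.
Only numpy, scipy, OpenCV 4.12 (cv2) and the standard library are available. Lean on these libraries where they do the work, as an engineer would, in place of code of your own. Each camera call takes 0.05 s, during which the arm holds its last target. There are 200 camera calls.

## Working session

There is one attempt and no reset: what is moved stays moved. The work goes in short steps, Python scripts to look and compute and a tool call to move; the robot and the scene stay as the last step left them, time stands still between calls to the robot, and variables do not carry over. Pictures are saved under pics/ and viewed, at most 10 in all, crops included, and the job is handed in when it is done.

Besides the shell and the picture viewer there is one more tool, called after "Call:" as name(argument=value, ...) on one line, values as JSON. drive_tool: Moves the arm, as the interface text tells. Its arguments: {"type":"object","properties":{"deltas":{"type":"array","items":{"type":"array"}}},"required":["deltas"]}

```bash
mkdir -p pics; cat > h.py <<'E'
import numpy as np, cv2
from station import status, vision, ticket, ctrl
def grab(n):
    d=vision.get_image(n); np.savez('%s.npz'%n,**d); return d
def save(d,p,crop=None,s=1):
    f=d['frame'][:,:,::-1]
    if crop: f=f[crop[1]:crop[3],crop[0]:crop[2]]
    cv2.imwrite(p,cv2.resize(f,None,fx=s,fy=s,interpolation=cv2.INTER_CUBIC))
def ray(d,u,v):
    T=d['world_from_camera']; r=np.array([(u-d['cx'])/d['fx'],-(v-d['cy'])/d['fy'],-1]); return T[:3,3],T[:3,:3]@r
def plane(d,u,v,z):
    o,r=ray(d,u,v); return o+r*(z-o[2])/r[2]
def depth(d,u,v):
    o,r=ray(d,u,v); return o+r*float(d['z_map'][int(round(v)),int(round(u))])
E
python3 - <<'E'
from h import *
s=status.state(); print({k:np.round(v,3) for k,v in s.items()}, ctrl.tip_extent)
for n in('top','side'):
    d=grab(n); save(d,f'pics/{n}0.png'); print(n,d['world_from_camera'].round(3).tolist(),d['fx'],d['cx'],d['cy'],(d['z_map']>0).mean())
E
```

```text
{'t': np.float64(0.0), 'joint_positions': array([ 1.111,  0.126, -0.041,  1.405, -0.   ,  1.571]), 'qd': array([-0.   , -0.001,  0.001, -0.001,  0.001, -0.001]), 'effort': array([-1.0000e-03, -4.3591e+01,  3.5293e+01,  1.7000e-02, -0.0000e+00,
        0.0000e+00]), 'tcp_pos': array([0.233, 0.47 , 0.256]), 'tool_rot': array([ 0.228,  0.974, -0.001, -0.   ]), 'wrist_force': array([-0.221,  0.323, -0.646]), 'moment': array([ 0.052,  0.001, -0.013]), 'finger_force': np.float64(0.0), 'grip_width': np.float64(0.085)} 0.025
top [[-0.007, 0.99, -0.139, 0.418], [-1.0, -0.008, -0.003, 0.012], [-0.004, 0.139, 0.99, 1.011], [0.0, 0.0, 0.0, 1.0]] 428.1286491142701 317.47477380075185 205.20004950354257 0.996015625
side [[0.995, 0.071, -0.064, 0.471], [-0.096, 0.733, -0.674, -0.603], [-0.0, 0.677, 0.736, 0.757], [0.0, 0.0, 0.0, 1.0]] 419.72337251856067 325.79496377909373 200.16875817861734 0.99587890625
```

View pics/top0.png

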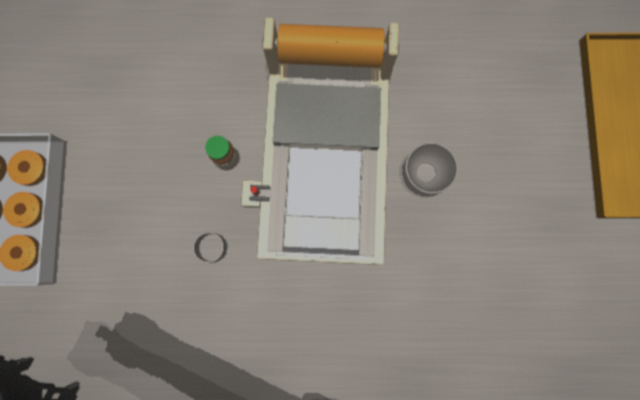

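View pics/side0.png

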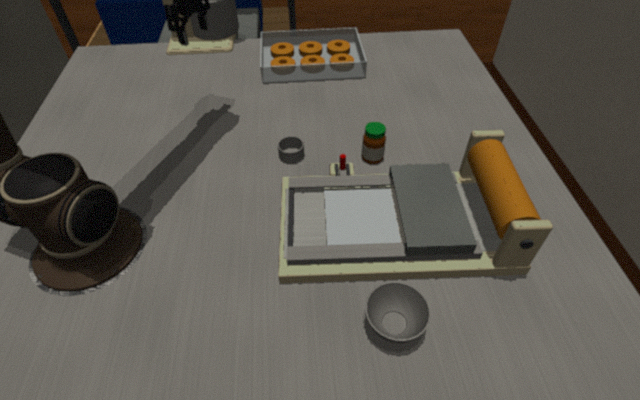

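Top view: the board spans about (287–361, 150–216), the bare deck lies in front down to the dark stop at row 250, and the red knob is at (255,190). The guard is above row 147. The side view agrees, with the knob at (343,158). Next I'll measure these more closely.

```bash
python3 - <<'E'
from h import *
d=dict(np.load('top.npz')); s=dict(np.load('side.npz'))
save(d,'pics/top_crop.png',(235,130,400,270),4.8)
def red(d,box):
    f=d['frame'].astype(int); m=(f[...,0]>110)&(f[...,1]<60)&(f[...,2]<60)
    w=np.zeros_like(m); w[box[1]:box[3],box[0]:box[2]]=1; m&=w
    v,u=np.nonzero(m); return u,v
u,v=red(d,(240,175,275,210)); print('top red',len(u),u.mean(),v.mean(),u.min(),u.max(),v.min(),v.max())
u2,v2=red(s,(325,140,360,180)); print('side red',len(u2),u2.mean(),v2.mean(),u2.min(),u2.max(),v2.min(),v2.max())
P=np.array([depth(d,a,b) for a,b in zip(u,v)]);P2=np.array([depth(s,a,b) for a,b in zip(u2,v2)])
for Q in(P,P2): print(Q.mean(0).round(4),Q[:,2].max().round(4),Q[Q[:,2]>Q[:,2].max()-.006].mean(0).round(4))
for name,a,b in [('deck',320,232),('board',325,190),('strip L',289,190),('lip',282,200),('guard',327,120),('bedL',266,230),('table',180,200)]:
    print(name,depth(d,a,b).round(4))
# profile down center
for c in (305,325,345):
    print(c,[(r,int(d['frame'][r,c].sum()),round(float(depth(d,c,r)[2])*1e3)) for r in list(range(140,156))+list(range(208,266))])
E
```

```text
top red 17 254.05882352941177 189.58823529411765 252 256 187 192
side red 17 342.3529411764706 155.7058823529412 340 345 154 157
[0.5838 0.1541 0.0819] 0.085 [0.5838 0.1545 0.0824]
[0.5837 0.1544 0.0831] 0.0845 [0.5837 0.1544 0.0831]
deck [0.493  0.0094 0.0313]
board [ 0.5894 -0.0029  0.0379]
strip L [0.5905 0.0803 0.0354]
lip [0.5654 0.0954 0.0475]
guard [ 0.7421 -0.0084  0.0809]
bedL [0.4989 0.1338 0.0271]
table [0.5743 0.3431 0.0018]
305 [(140, 369, 81), (141, 374, 79), (142, 372, 79), (143, 343, 81), (144, 313, 39), (145, 314, 40), (146, 329, 37), (147, 356, 37), (148, 441, 34), (149, 524, 36), (150, 549, 39), (151, 553, 39), (152, 553, 36), (153, 550, 36), (154, 551, 39), (155, 559, 38), (208, 556, 36), (209, 558, 35), (210, 556, 37), (211, 555, 34), (212, 557, 35), (213, 558, 37), (214, 544, 38), (215, 499, 34), (216, 481, 33), (217, 522, 28), (218, 548, 31), (219, 549, 30), (220, 549, 26), (221, 553, 31), (222, 548, 29), (223, 553, 29), (224, 550, 32), (225, 554, 28), (226, 551, 30), (227, 554, 27), (228, 551, 26), (229, 555, 31), (230, 548, 33), (231, 554, 31), (232, 551, 28)
[... 2201 characters left out ...]
22, 551, 30), (223, 548, 28), (224, 551, 30), (225, 547, 32), (226, 547, 30), (227, 550, 29), (228, 550, 28), (229, 551, 32), (230, 552, 29), (231, 547, 31), (232, 552, 29), (233, 554, 28), (234, 547, 29), (235, 552, 28), (236, 550, 28), (237, 548, 29), (238, 554, 33), (239, 552, 29), (240, 551, 30), (241, 550, 26), (242, 553, 31), (243, 550, 27), (244, 551, 26), (245, 556, 32), (246, 553, 26), (247, 544, 29), (248, 506, 30), (249, 418, 29), (250, 323, 42), (251, 280, 41), (252, 275, 41), (253, 302, 40), (254, 373, 41), (255, 471, 26), (256, 524, 29), (257, 541, 27), (258, 525, 32), (259, 534, 29), (260, 542, 28), (261, 512, 1011), (262, 459, 27), (263, 403, 1), (264, 408, 1), (265, 422, 1)]
```

View pics/top_crop.png

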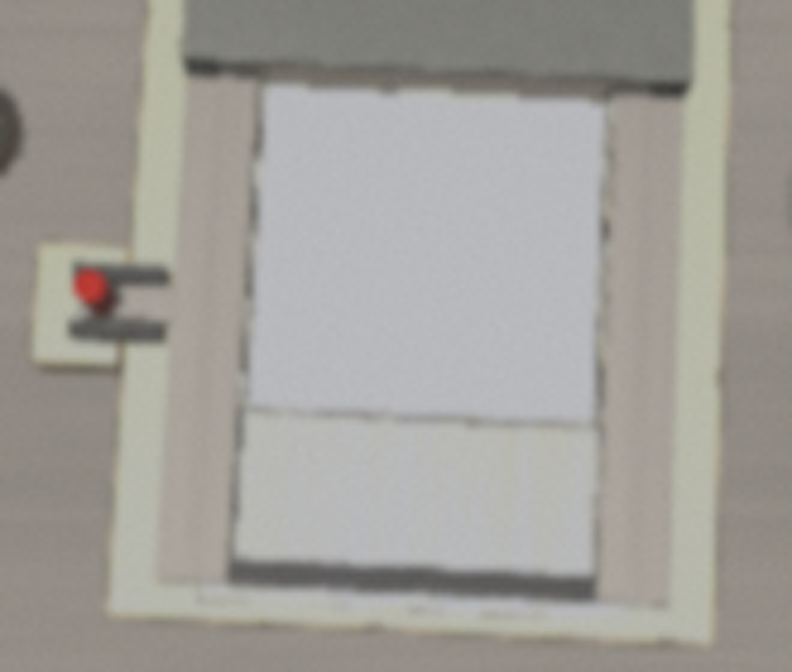

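```bash
python3 - <<'E'
from h import *
d=dict(np.load('top.npz')); g=cv2.cvtColor(d['frame'],cv2.COLOR_RGB2GRAY).astype(float); g=cv2.GaussianBlur(g,(3,3),0)
def edge(l,sgn):  # subpixel strongest gradient
    e=sgn*np.diff(l); i=int(e.argmax()); 
    if 0<i<len(e)-1:
        a,b,c=e[i-1:i+2]; return i+.5+.5*(a-c)/(a-2*b+c)
    return i+.5
def fit(pts,along):
    P=np.array(pts); a,b=(P[:,1],P[:,0]) if along=='y' else (P[:,0],P[:,1])
    k=np.ones(len(a),bool)
    for _ in range(4):
        c=np.polyfit(a[k],b[k],1); r=b-np.polyval(c,a); k=abs(r)<max(2*np.std(r[k]),5e-4)
    return c,np.std(r[k]),k.sum()
R={}
for n,r0,r1,sg,z in [('stop far top edge',243,251,-1,.042),('board front (dark line)',212,219,-1,.036),('guard front',141,148,-1,.081),('bed front',257,266,-1,.030)]:
    pts=[plane(d,c,r0+edge(g[r0:r1+4,c],sg),z) for c in range(292,356)]
    c,s,k=fit(pts,'y'); print(n,'slope dx/dy',c[0].round(4),'x at y=0',c[1].round(4),s.round(5),k)
for n,c0,c1,sg,z in [('bed L',254,276,1,.03),('bed R',378,392,-1,.03)]:
    pts=[plane(d,c0+edge(g[r,c0:c1],sg),r,z) for r in list(range(155,180))+list(range(212,255))]
    c,s,k=fit(pts,'x'); print(n,'slope',c[0].round(4),'y at x=.5',np.polyval(c,.5).round(4),s.round(5),k)
# plate height
zs=[depth(d,u,v)[2] for u in range(295,355) for v in range(155,210)];dz=[depth(d,u,v)[2] for u in range(295,350) for v in range(222,243)]
print('plate',np.median(zs),'deck',np.median(dz))
s=dict(np.load('side.npz')); zs=[depth(s,u,v)[2] for u in range(335,390) for v in range(195,240)];dz=[depth(s,u,v)[2] for u in range(297,320) for v in range(200,240)]
print('side plate',np.median(zs),'deck',np.median(dz))
E
```

```text
stop far top edge slope dx/dy 0.0578 x at y=0 0.4559 0.0003 58
board front (dark line) slope dx/dy 0.0554 x at y=0 0.5307 0.00037 63
guard front slope dx/dy 0.0655 x at y=0 0.6879 0.00059 56
bed front slope dx/dy 0.0567 x at y=0 0.4277 0.0003 55
bed L slope -0.0557 y at x=.5 0.1499 0.00039 68
bed R slope -0.0557 y at x=.5 -0.1372 0.0003 62
plate 0.03719788143312569 deck 0.029102947147463087
side plate 0.038571348605408784 deck 0.03056868931220652
```

Call:
drive_tool(deltas=[[[-15,-7,0],[0,0,-0.01],0],[[-45,-21,0],[0,0,-0.03],0],[[-80,-38,0],[0,0,-0.06],0],[[-115,-54,0],[0,0,-0.09],0],[[-150,-71,0],[0,0,-0.11],0],[[-185,-87,0],[0,0,-0.14],0],[[-220,-104,0],[0,0,-0.16],0],[[-255,-120,0],[0,0,-0.19],0],[[-290,-136,0],[0,0,-0.22],0],[[-325,-153,0],[0,0,-0.24],0],[[-360,-169,0],[0,0,-0.27],0],[[-395,-186,0],[0,0,-0.3],0],[[-430,-202,0],[0,0,-0.32],0],[[-465,-219,0],[0,0,-0.35],0],[[-495,-233,0],[0,0,-0.37],0],[[-520,-245,0],[0,0,-0.39],0],[[-536,-252,0],[0,0,-0.4],0],[[-543,-256,0],[0,0,-0.405],0],[[-543,-256,0],[0,0,-0.405],0],[[-543,-256,0],[0,0,-0.405],0]])

```text
t: 2.1
tcp_pos: [0.6055, 0.0006, 0.2561]
tool_rot: [0.027, 1.0, 0.0, -0.0]
wrist_force: [-0.2, -0.3, 0.6]
grip_width: 0.0002
finger_force: 0.0
```

Call:
drive_tool(deltas=[[[0,0,8],[0,0,0],0],[[0,0,25],[0,0,0],0],[[0,0,50],[0,0,0],0],[[0,0,75],[0,0,0],0],[[0,0,100],[0,0,0],0],[[0,0,125],[0,0,0],0],[[0,0,145],[0,0,0],0],[[0,0,160],[0,0,0],0],[[0,0,170],[0,0,0],0],[[0,0,176],[0,0,0],0],[[0,0,178],[0,0,0],0],[[0,0,178],[0,0,0],0]])

```text
t: 3.3
tcp_pos: [0.6061, 0.0003, 0.0786]
tool_rot: [0.027, 1.0, 0.0, 0.0]
wrist_force: [-0.1, -0.3, -0.4]
grip_width: 0.0001
finger_force: 0.0
```

```bash
python3 - <<'E'
from h import *
s=status.state(); print(s['tcp_pos'],s['wrist_force'],s['joint_positions'].round(3) if hasattr(s['joint_positions'],'round') else s['joint_positions'],ctrl.tip_extent)
d=grab('wrist'); save(d,'pics/w1.png')
E
```

```text
[6.06110837e-01 2.54783078e-04 7.86474361e-02] [-0.10490399 -0.28711383 -0.41085659] [ 0.     0.331 -0.175  1.065 -0.     0.055] 0.025
```

View pics/w1.png

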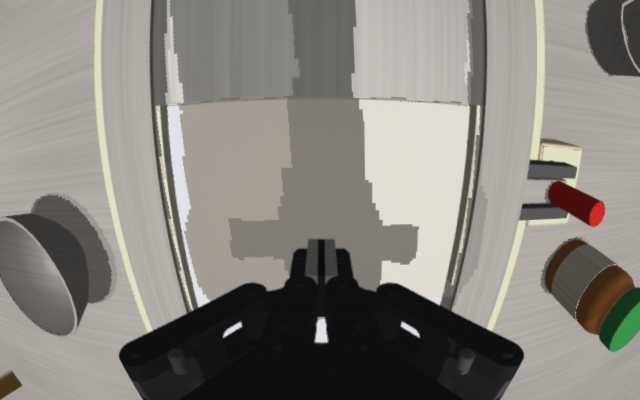

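The fingertips (321,240) are over the middle of the plate. The board's front edge is at row 100 and the knob is at about (577,203). Now feeling down.

Call:
drive_tool(deltas=[[[0,0,2],[0,0,0],0],[[0,0,4],[0,0,0],0],[[0,0,6],[0,0,0],0],[[0,0,7],[0,0,0],0],[[0,0,8],[0,0,0],0],[[0,0,8.4],[0,0,0],0],[[0,0,8.7],[0,0,0],0],[[0,0,9],[0,0,0],0]])

```text
t: 4.15
tcp_pos: [0.606, 0.0001, 0.0693]
tool_rot: [0.027, 1.0, 0.0, 0.0]
wrist_force: [-1.2, 0.0, 0.6]
grip_width: -0.0004
finger_force: 0.0
```

Call:
drive_tool(deltas=[[[0,0,0.3],[0,0,0],0],[[0,0,0.6],[0,0,0],0],[[0,0,0.6],[0,0,0],0]])

```text
t: 4.45
tcp_pos: [0.606, 0.0001, 0.0687]
tool_rot: [0.027, 1.0, -0.0, -0.0]
wrist_force: [0.1, 0.5, -0.5]
grip_width: 0.0001
finger_force: 0.0
```

Call:
drive_tool(deltas=[[[0,0,0.3],[0,0,0],0],[[0,0,0.6],[0,0,0],0],[[0,0,0.6],[0,0,0],0]])

```text
t: 4.75
tcp_pos: [0.6059, 0.0001, 0.068]
tool_rot: [0.027, 1.0, 0.0, -0.0]
wrist_force: [0.2, 0.4, 0.4]
grip_width: -0.0001
finger_force: 0.0
```

Call:
drive_tool(deltas=[[[0,0,0.2],[0,0,0],0],[[0,0,0.4],[0,0,0],0],[[0,0,0.4],[0,0,0],0]])

```text
t: 5.05
tcp_pos: [0.606, 0.0001, 0.0677]
tool_rot: [0.027, 1.0, 0.0, 0.0]
wrist_force: [-0.8, -0.0, 0.1]
grip_width: 0.0003
finger_force: 0.0
```

Call:
drive_tool(deltas=[[[0,0,0.2],[0,0,0],0],[[0,0,0.4],[0,0,0],0],[[0,0,0.4],[0,0,0],0]])

```text
t: 5.35
tcp_pos: [0.606, 0.0001, 0.0673]
tool_rot: [0.027, 1.0, -0.0, -0.0]
wrist_force: [1.1, 0.5, -0.6]
grip_width: 0.0002
finger_force: 0.0
```

Call:
drive_tool(deltas=[[[0,0,0.2],[0,0,0],0],[[0,0,0.4],[0,0,0],0],[[0,0,0.4],[0,0,0],0]])

```text
t: 5.65
tcp_pos: [0.606, 0.0001, 0.0669]
tool_rot: [0.027, 1.0, -0.0, -0.0]
wrist_force: [0.1, -0.8, -0.0]
grip_width: -0.0
finger_force: 0.0
```

Call:
drive_tool(deltas=[[[0,0,0.2],[0,0,0],0],[[0,0,0.4],[0,0,0],0],[[0,0,0.4],[0,0,0],0]])

```text
t: 5.95
tcp_pos: [0.606, 0.0001, 0.0665]
tool_rot: [0.027, 1.0, 0.0, -0.0]
wrist_force: [-0.3, -0.6, 0.4]
grip_width: -0.0001
finger_force: 0.0
```

Call:
drive_tool(deltas=[[[0,0,0.2],[0,0,0],0],[[0,0,0.4],[0,0,0],0],[[0,0,0.4],[0,0,0],0]])

```text
t: 6.25
tcp_pos: [0.6059, 0.0001, 0.066]
tool_rot: [0.027, 1.0, -0.0, -0.0]
wrist_force: [0.4, 0.3, -0.5]
grip_width: 0.0003
finger_force: 0.0
```

Call:
drive_tool(deltas=[[[0,0,0.2],[0,0,0],0],[[0,0,0.4],[0,0,0],0],[[0,0,0.4],[0,0,0],0]])

```text
t: 6.55
tcp_pos: [0.606, 0.0001, 0.0657]
tool_rot: [0.027, 1.0, 0.0, -0.0]
wrist_force: [0.4, -0.2, 0.2]
grip_width: -0.0001
finger_force: 0.0
```

Call:
drive_tool(deltas=[[[0,0,0.2],[0,0,0],0],[[0,0,0.4],[0,0,0],0],[[0,0,0.4],[0,0,0],0]])

```text
t: 6.85
tcp_pos: [0.6059, 0.0001, 0.0653]
tool_rot: [0.027, 1.0, -0.0, -0.0]
wrist_force: [-0.2, 0.5, -0.8]
grip_width: 0.0002
finger_force: 0.0
```

Call:
drive_tool(deltas=[[[0,0,0.2],[0,0,0],0],[[0,0,0.4],[0,0,0],0],[[0,0,0.4],[0,0,0],0]])

```text
t: 7.15
tcp_pos: [0.606, 0.0001, 0.0649]
tool_rot: [0.027, 1.0, -0.0, -0.0]
wrist_force: [0.3, 0.8, 0.2]
grip_width: -0.0
finger_force: 0.0
```

Call:
drive_tool(deltas=[[[0,0,0.2],[0,0,0],0],[[0,0,0.4],[0,0,0],0],[[0,0,0.4],[0,0,0],0]])

```text
t: 7.45
tcp_pos: [0.6059, 0.0001, 0.0645]
tool_rot: [0.027, 1.0, -0.0, -0.0]
wrist_force: [-0.6, 0.1, 0.6]
grip_width: -0.0001
finger_force: 0.0
```

Call:
drive_tool(deltas=[[[0,0,0.2],[0,0,0],0],[[0,0,0.4],[0,0,0],0],[[0,0,0.4],[0,0,0],0]])

```text
t: 7.75
tcp_pos: [0.6059, 0.0001, 0.0641]
tool_rot: [0.027, 1.0, 0.0, -0.0]
wrist_force: [0.3, 0.6, -0.3]
grip_width: 0.0
finger_force: 0.0
```

Call:
drive_tool(deltas=[[[0,0,0.2],[0,0,0],0],[[0,0,0.4],[0,0,0],0],[[0,0,0.4],[0,0,0],0]])

```text
t: 8.05
tcp_pos: [0.6059, 0.0001, 0.0636]
tool_rot: [0.027, 1.0, -0.0, -0.0]
wrist_force: [-0.5, -0.6, -0.3]
grip_width: -0.0002
finger_force: 0.0
```

Call:
drive_tool(deltas=[[[0,0,0.2],[0,0,0],0],[[0,0,0.3],[0,0,0],0],[[0,0,0.3],[0,0,0],0]])

```text
t: 8.35
tcp_pos: [0.606, 0.0001, 0.0635]
tool_rot: [0.027, 1.0, -0.0, 0.0]
wrist_force: [-1.0, 0.1, 1.5]
grip_width: -0.0001
finger_force: 0.6
```

Call:
drive_tool(deltas=[[[0,0,0.1],[0,0,0],0],[[0,0,0.2],[0,0,0],0],[[0,0,0.2],[0,0,0],0],[[0,0,0.2],[0,0,0],0]])

```text
t: 8.75
tcp_pos: [0.606, 0.0001, 0.0635]
tool_rot: [0.027, 1.0, -0.0, 0.0]
wrist_force: [-1.4, 0.1, 4.6]
grip_width: -0.0001
finger_force: 2.4
```

Call:
drive_tool(deltas=[[[0,0,0.2],[0,0,0],0],[[0,0,0.4],[0,0,0],0],[[0,0,0.5],[0,0,0],0],[[0,0,0.5],[0,0,0],0]])

```text
t: 9.15
tcp_pos: [0.606, 0.0001, 0.0635]
tool_rot: [0.027, 1.0, -0.0, 0.0]
wrist_force: [-3.1, 0.1, 8.1]
grip_width: -0.0003
finger_force: 4.0
```

Call:
drive_tool(deltas=[[[0,0,0.3],[0,0,0],0],[[0,0,0.6],[0,0,0],0],[[0,0,0.9],[0,0,0],0],[[0,0,1.0],[0,0,0],0],[[0,0,1.0],[0,0,0],0]])

```text
t: 9.65
tcp_pos: [0.606, 0.0001, 0.0634]
tool_rot: [0.027, 1.0, 0.0, 0.001]
wrist_force: [-4.7, -0.3, 14.1]
grip_width: -0.0002
finger_force: 7.0
```

Call:
drive_tool(deltas=[[[0,0,0.4],[0,0,0],0],[[0,0,0.8],[0,0,0],0],[[1,0,0.9],[0,0,0],0],[[2,0,0.9],[0,0,0],0],[[3,0,0.9],[0,0,0],0],[[4,0,0.9],[0,0,0],0]])

```text
t: 10.25
tcp_pos: [0.6057, 0.0001, 0.0635]
tool_rot: [0.027, 1.0, -0.0, 0.004]
wrist_force: [5.6, -0.9, 8.1]
grip_width: -0.0004
finger_force: 3.9
```

Call:
drive_tool(deltas=[[[0,0,0.5],[0,0,0],0],[[0,0,1.0],[0,0,0],0],[[0,0,1.5],[0,0,0],0],[[0,0,1.5],[0,0,0],0]])

```text
t: 10.65
tcp_pos: [0.6057, 0.0001, 0.0634]
tool_rot: [0.027, 1.0, -0.0, 0.005]
wrist_force: [1.5, -0.8, 18.2]
grip_width: 0.0004
finger_force: 9.4
```

Call:
drive_tool(deltas=[[[1,0,0.5],[0,0,0],0],[[2,0,1.0],[0,0,0],0],[[3,0,1.5],[0,0,0],0],[[4,0,2.0],[0,0,0],0],[[4,0,2.0],[0,0,0],0]])

```text
t: 11.15
tcp_pos: [0.6054, 0.0001, 0.0634]
tool_rot: [0.028, 1.0, -0.0, 0.009]
wrist_force: [9.1, -0.8, 20.3]
grip_width: -0.0002
finger_force: 10.3
```

Call:
drive_tool(deltas=[[[1,0,0.3],[0,0,0],0],[[2,0,0.8],[0,0,0],0],[[3,0,1.2],[0,0,0],0],[[4,0,1.6],[0,0,0],0],[[4,0,1.6],[0,0,0],0]])

```text
t: 11.65
tcp_pos: [0.6039, 0.0003, 0.0634]
tool_rot: [0.028, 1.0, -0.0, 0.011]
wrist_force: [13.0, -1.1, 24.1]
grip_width: 0.0001
finger_force: 11.9
```

Call:
drive_tool(deltas=[[[1,0,0],[0,0,0],0],[[2,0,0],[0,0,0],0],[[3,0,0],[0,0,0],0],[[4,0,0],[0,0,0],0],[[5,0,0],[0,0,0],0],[[6,0,0],[0,0,0],0],[[7,0,0],[0,0,0],0],[[8,0,0],[0,0,0],0]])

```text
t: 12.45
tcp_pos: [0.596, 0.0009, 0.0634]
tool_rot: [0.028, 1.0, 0.0, 0.011]
wrist_force: [13.3, -1.3, 24.1]
grip_width: 0.0001
finger_force: 12.0
```

```bash
cat > m.py <<'E'
from h import *
d=grab('wrist'); s=status.state(); print(s['t'],s['wrist_force'],s['tcp_pos'])
t=grab('top'); g=cv2.GaussianBlur(cv2.cvtColor(t['frame'],cv2.COLOR_RGB2GRAY),(3,3),0).astype(float)
for c in (297,303,345,352):
    l=g[205:262,c]; print(c,[(205+i,int(l[i])) for i in range(1,len(l)-1) if l[i]<=l[i-1] and l[i]<l[i+1] and l[i]<min(max(l[max(0,i-4):i+5])-10,178)])
E
python3 m.py
```

```text
12.5 [13.72086127 -0.98464437 24.41427728] [0.5958346  0.00092645 0.06339108]
297 []
303 []
345 []
352 []
```

Call:
drive_tool(deltas=[[[1,0,0],[0,0,0],0],[[2,0,0],[0,0,0],0],[[4,0,0],[0,0,0],0],[[6,0,0],[0,0,0],0],[[8,0,0],[0,0,0],0],[[10,0,0],[0,0,0],0],[[12,0,0],[0,0,0],0],[[14,0,0],[0,0,0],0],[[16,0,0],[0,0,0],0],[[18,0,0],[0,0,0],0],[[20,0,0],[0,0,0],0]])

```text
t: 13.65
tcp_pos: [0.5763, 0.0021, 0.0634]
tool_rot: [0.027, 1.0, 0.0, 0.012]
wrist_force: [13.0, -0.4, 24.7]
grip_width: 0.0
finger_force: 12.2
```

```bash
cat > m.py <<'E'
from h import *
t=grab('top'); s=status.state(); print(s['t'],np.round(s['wrist_force'],1),s['tcp_pos'])
o=np.load('top.npz'); 
g=cv2.GaussianBlur(cv2.cvtColor(t['frame'],cv2.COLOR_RGB2GRAY),(3,3),0).astype(int)
for c in (295,303,345,353): print(c,g[214:256,c].tolist())
E
python3 m.py
```

```text
13.7 [13.2 -0.6 24.2] [0.57597679 0.00209919 0.06338558]
295 [73, 73, 73, 73, 72, 73, 73, 73, 73, 73, 73, 73, 73, 73, 73, 74, 74, 74, 74, 73, 74, 74, 74, 74, 74, 74, 75, 75, 74, 74, 74, 74, 75, 75, 75, 75, 75, 75, 75, 75, 74, 75]
303 [76, 76, 77, 77, 77, 77, 77, 77, 77, 77, 77, 77, 77, 78, 78, 77, 77, 78, 78, 77, 77, 77, 77, 78, 77, 78, 78, 77, 77, 78, 77, 77, 78, 78, 79, 78, 77, 77, 77, 78, 78, 78]
345 [76, 77, 77, 77, 77, 76, 76, 76, 76, 76, 77, 77, 77, 77, 77, 77, 77, 78, 78, 78, 78, 77, 77, 78, 78, 78, 78, 79, 79, 78, 78, 78, 78, 78, 78, 79, 79, 78, 78, 78, 78, 78]
353 [73, 74, 73, 73, 73, 73, 73, 73, 74, 74, 74, 74, 75, 75, 75, 74, 75, 75, 75, 74, 74, 75, 75, 75, 75, 75, 75, 75, 75, 75, 75, 75, 75, 75, 75, 76, 76, 75, 75, 75, 75, 75]
```

```bash
python3 -c "
from h import *
a=grab('wrist');b=grab('side')
cv2.imwrite('pics/ws.png',cv2.cvtColor(np.hstack([a['frame'][0:300,130:530],cv2.resize(b['frame'][160:280,270:430],(400,300))]),cv2.COLOR_RGB2BGR))"
```

```text
(no output)
```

View pics/ws.png

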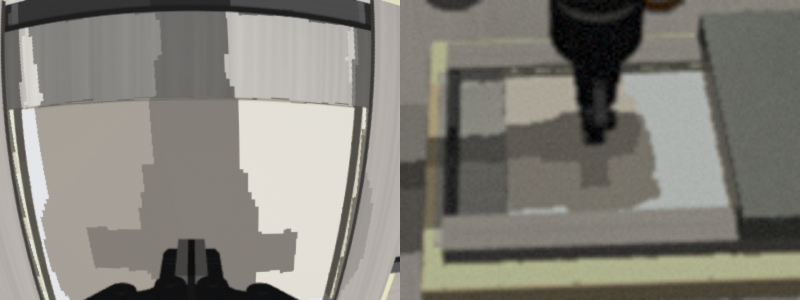

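The board moves with the fingers: its front edge is still at row 100 in the wrist view. The stop is now visible at row ~30 and the remaining gap is about 45 mm, so I'll go on.

Call:
drive_tool(deltas=[[[1,0,0],[0,0,0],0],[[2,0,0],[0,0,0],0],[[4,0,0],[0,0,0],0],[[6,0,0],[0,0,0],0],[[8,0,0],[0,0,0],0],[[10,0,0],[0,0,0],0],[[12,0,0],[0,0,0],0],[[14,0,0],[0,0,0],0],[[16,0,0],[0,0,0],0],[[18,0,0],[0,0,0],0],[[20,0,0],[0,0,0],0],[[22,0,0],[0,0,0],0],[[24,0,0],[0,0,0],0],[[26,0,0],[0,0,0],0],[[28,0,0],[0,0,0],0],[[30,0,0],[0,0,0],0]])

```text
t: 15.4
tcp_pos: [0.5467, 0.0037, 0.0634]
tool_rot: [0.027, 1.0, 0.0, 0.012]
wrist_force: [14.2, -1.0, 26.0]
grip_width: -0.0001
finger_force: 12.7
```

Call:
drive_tool(deltas=[[[1,0,0],[0,0,0],0],[[2,0,0],[0,0,0],0],[[3,0,0],[0,0,0],0],[[4,0,0],[0,0,0],0],[[5,0,0],[0,0,0],0],[[6,0,0],[0,0,0],0]])

```text
t: 16.0
tcp_pos: [0.5408, 0.0041, 0.0634]
tool_rot: [0.027, 1.0, 0.0, 0.012]
wrist_force: [14.8, -0.8, 25.4]
grip_width: -0.0
finger_force: 12.7
```

Call:
drive_tool(deltas=[[[1,0,0],[0,0,0],0],[[2,0,0],[0,0,0],0],[[3,0,0],[0,0,0],0],[[4,0,0],[0,0,0],0],[[5,0,0],[0,0,0],0],[[6,0,0],[0,0,0],0]])

```text
t: 16.6
tcp_pos: [0.5349, 0.0044, 0.0634]
tool_rot: [0.027, 1.0, 0.0, 0.012]
wrist_force: [13.9, -0.6, 25.2]
grip_width: -0.0003
finger_force: 12.8
```

Call:
drive_tool(deltas=[[[0.7,0,0],[0,0,0],0],[[1.4,0,0],[0,0,0],0],[[2,0,0],[0,0,0],0]])

```text
t: 16.9
tcp_pos: [0.5341, 0.0043, 0.0634]
tool_rot: [0.028, 1.0, -0.0, 0.013]
wrist_force: [18.5, -1.4, 21.1]
grip_width: -0.0002
finger_force: 10.6
```

Call:
drive_tool(deltas=[[[0,0,0],[0,0,0],0],[[0,0,0],[0,0,0],0],[[0,0,0],[0,0,0],0]])

```text
t: 17.2
tcp_pos: [0.5341, 0.0044, 0.0634]
tool_rot: [0.028, 1.0, -0.0, 0.013]
wrist_force: [17.2, -1.6, 21.8]
grip_width: 0.0001
finger_force: 11.0
```

```bash
python3 -c "
from h import *
a=grab('wrist');b=grab('side')
cv2.imwrite('pics/ws2.png',cv2.cvtColor(np.hstack([cv2.resize(a['frame'][40:160,140:300],(400,300)),cv2.resize(b['frame'][160:280,270:430],(400,300))]),cv2.COLOR_RGB2BGR))
print(status.state()['wrist_force'])"
```

```text
[18.28407912 -1.52646573 22.01978091]
```

View pics/ws2.png

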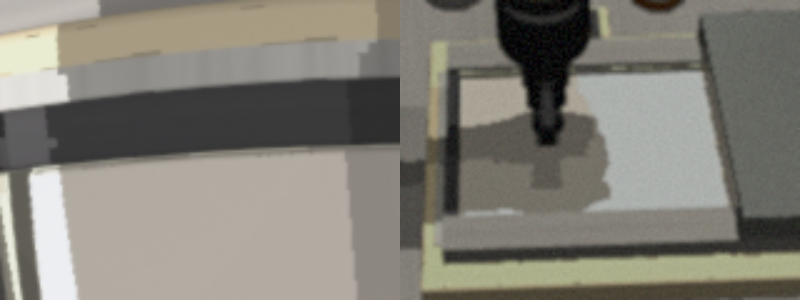

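The board's front edge now meets the dark stop with no deck visible between them in either view. Lifting off.

Call:
drive_tool(deltas=[[[0,0,-1],[0,0,0],0],[[0,0,-3],[0,0,0],0],[[0,0,-6],[0,0,0],0],[[0,0,-10],[0,0,0],0],[[0,0,-20],[0,0,0],0],[[0,0,-40],[0,0,0],0],[[0,0,-65],[0,0,0],0],[[0,0,-90],[0,0,0],0],[[0,0,-105],[0,0,0],0],[[0,0,-110],[0,0,0],0],[[0,0,-110],[0,0,0],0],[[0,0,-110],[0,0,0],0]])

```text
t: 18.5
tcp_pos: [0.5215, 0.0047, 0.1647]
tool_rot: [0.027, 1.0, -0.0, -0.001]
wrist_force: [0.4, 0.3, 0.7]
grip_width: 0.0
finger_force: 0.0
```

```bash
python3 - <<'E'
from h import *
s=status.state(); print(s['tcp_pos'],s['tool_rot'])
b=grab('side'); f=b['frame'].astype(int); m=(f[...,0]>110)&(f[...,1]<60)&(f[...,2]<60); m[:140]=0;m[180:]=0;m[:,:325]=0;m[:,360:]=0
v,u=np.nonzero(m); print(len(u),u.mean() if len(u) else 0, v.mean() if len(v) else 0)
T=grab('top'); f=T['frame'].astype(int); m=(f[...,0]>110)&(f[...,1]<60)&(f[...,2]<60); m[:175]=0;m[210:]=0;m[:,:240]=0;m[:,275:]=0
v,u=np.nonzero(m); print(len(u))
R=np.array([[-1,0]])
for n,P in(('jar',(220,150)),): print(plane(T,219,147,.1))
# knob target in tool coords
from scipy.spatial.transform import Rotation as Ro
M=Ro.from_quat(s['tool_rot']).as_matrix()
k=np.array([.584,.1548,.083]); ex=np.array([.9984,-.056,0]); ey=np.array([.056,.9984,0])
for off in(.032,): 
    w=k+ey*off; w[2]=.25; print('go',w, M.T@(w-s['tcp_pos']))
E
```

```text
[0.52145435 0.00468126 0.16465185] [ 2.73854258e-02  9.99624532e-01 -4.84395018e-05 -9.11471967e-04]
17 342.6470588235294 155.8235294117647
8
[0.67601261 0.22954082 0.1       ]
go [0.585792  0.1867488 0.25     ] [-0.05411748  0.18530443 -0.08547397]
```

Call:
drive_tool(deltas=[[[-3,8,0],[0,0,0],0],[[-9,30,0],[0,0,0],0],[[-17,60,0],[0,0,0],0],[[-26,90,0],[0,0,0],0],[[-35,120,0],[0,0,0],0],[[-43,150,0],[0,0,0],0],[[-50,172,0],[0,0,0],0],[[-54,186,0],[0,0,0],0],[[-54,190,0],[0,0,0],0],[[-54,190,0],[0,0,0],0],[[-54,190,0],[0,0,0],0]])

```text
t: 19.7
tcp_pos: [0.5861, 0.1907, 0.1657]
tool_rot: [0.028, 1.0, -0.0, -0.0]
wrist_force: [-0.4, 0.3, -0.2]
grip_width: 0.0004
finger_force: 0.0
```

```bash
python3 - <<'E'
from h import *
s=status.state(); print(s['tcp_pos'],s['tool_rot'])
d=grab('wrist'); save(d,'pics/w3.png')
E
```

```text
[0.58609819 0.19069205 0.16565122] [ 2.77156977e-02  9.99615802e-01 -2.23334421e-04 -1.94068543e-04]
```

View pics/w3.png

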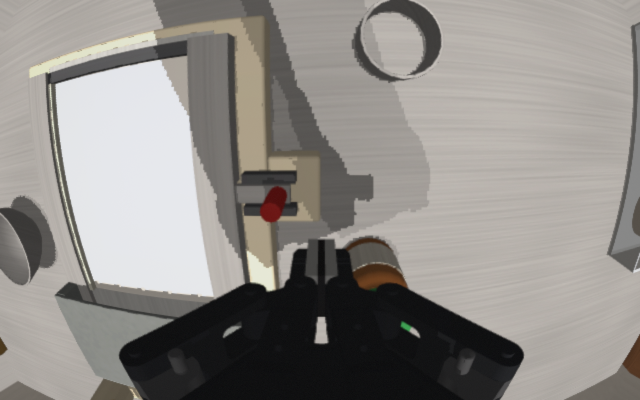

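The board sits home. The knob (272,207) is left of the fingers and the jar is behind to the right with clearance. Descending outside the knob.

Call:
drive_tool(deltas=[[[0,0,6],[0,0,0],0],[[0,0,18],[0,0,0],0],[[0,0,35],[0,0,0],0],[[0,0,52],[0,0,0],0],[[0,0,67],[0,0,0],0],[[0,0,78],[0,0,0],0],[[0,0,84],[0,0,0],0],[[0,0,86],[0,0,0],0],[[0,0,86],[0,0,0],0]])

```text
t: 20.65
tcp_pos: [0.5865, 0.1914, 0.0797]
tool_rot: [0.027, 1.0, -0.0, 0.0]
wrist_force: [-0.3, 0.1, 0.4]
grip_width: -0.0001
finger_force: 0.0
```

Call:
drive_tool(deltas=[[[0,-2,0],[0,0,0],0],[[0,-4,0],[0,0,0],0],[[0,-6,0],[0,0,0],0],[[0,-8,0],[0,0,0],0],[[0,-10,0],[0,0,0],0],[[0,-12,0],[0,0,0],0],[[0,-14,0],[0,0,0],0],[[0,-16,0],[0,0,0],0]])

```text
t: 21.45
tcp_pos: [0.5855, 0.1756, 0.0797]
tool_rot: [0.027, 1.0, 0.0, -0.0]
wrist_force: [-0.8, 2.3, 0.8]
grip_width: 0.0004
finger_force: 1.0
```

Call:
drive_tool(deltas=[[[0,-1,0],[0,0,0],0],[[0,-2,0],[0,0,0],0],[[0,-3,0],[0,0,0],0],[[0,-4,0],[0,0,0],0],[[0,-5,0],[0,0,0],0],[[0,-6,0],[0,0,0],0],[[0,-7,0],[0,0,0],0],[[0,-8,0],[0,0,0],0]])

```text
t: 22.25
tcp_pos: [0.5851, 0.1674, 0.0797]
tool_rot: [0.027, 1.0, 0.0, 0.0]
wrist_force: [-0.1, 2.7, -0.5]
grip_width: 0.0001
finger_force: 1.0
```

Call:
drive_tool(deltas=[[[0,-1,0],[0,0,0],0],[[0,-2,0],[0,0,0],0],[[0,-3,0],[0,0,0],0],[[0,-4,0],[0,0,0],0]])

```text
t: 22.65
tcp_pos: [0.5849, 0.1634, 0.0797]
tool_rot: [0.027, 1.0, -0.0, -0.0]
wrist_force: [1.2, 2.4, -0.2]
grip_width: 0.0002
finger_force: 1.0
```

Past the 4 mm point, so the bolt is in the notch. Pushing on to the end.

Call:
drive_tool(deltas=[[[0,-0.7,0],[0,0,0],0],[[0,-1.4,0],[0,0,0],0],[[0,-2,0],[0,0,0],0]])

```text
t: 22.95
tcp_pos: [0.5848, 0.1615, 0.0797]
tool_rot: [0.027, 1.0, 0.0, 0.0]
wrist_force: [-0.3, 2.2, -0.8]
grip_width: 0.0002
finger_force: 1.0
```

Call:
drive_tool(deltas=[[[0,-0.7,0],[0,0,0],0],[[0,-1.4,0],[0,0,0],0],[[0,-2,0],[0,0,0],0],[[0,-2,0],[0,0,0],0]])

```text
t: 23.35
tcp_pos: [0.5847, 0.1602, 0.0798]
tool_rot: [0.027, 1.0, 0.001, 0.0]
wrist_force: [0.4, 5.5, 0.4]
grip_width: 0.0001
finger_force: 2.8
```

Call:
drive_tool(deltas=[[[0,-0.7,0],[0,0,0],0],[[0,-1.5,0],[0,0,0],0],[[0,-1.5,0],[0,0,0],0],[[0,-1.5,0],[0,0,0],0]])

```text
t: 23.75
tcp_pos: [0.5847, 0.16, 0.0798]
tool_rot: [0.027, 1.0, 0.002, -0.0]
wrist_force: [0.3, 10.1, -1.5]
grip_width: -0.0001
finger_force: 5.0
```

The bolt is against its hard end. Backing off outward, then lifting.

Call:
drive_tool(deltas=[[[0,2,0],[0,0,0],0],[[0,6,0],[0,0,0],0],[[0,12,0],[0,0,0],0],[[0,20,0],[0,0,0],0],[[0,24,0],[0,0,0],0],[[0,24,-5],[0,0,0],0],[[0,24,-20],[0,0,0],0],[[0,24,-45],[0,0,0],0],[[0,24,-75],[0,0,0],0],[[0,24,-105],[0,0,0],0],[[0,24,-135],[0,0,0],0],[[0,24,-155],[0,0,0],0],[[0,24,-165],[0,0,0],0],[[0,24,-165],[0,0,0],0]])

```text
t: 25.15
tcp_pos: [0.5865, 0.182, 0.2462]
tool_rot: [0.027, 1.0, 0.0, 0.001]
wrist_force: [0.0, -0.5, 0.5]
grip_width: 0.0001
finger_force: 0.0
```

```bash
python3 - <<'E'
from h import *
b=grab('side'); f=b['frame'].astype(int); m=(f[...,0]>110)&(f[...,1]<60)&(f[...,2]<60); m[:140]=0;m[190:]=0;m[:,:325]=0;m[:,360:]=0
v,u=np.nonzero(m); print(len(u),u.mean(),v.mean(),plane(b,u.mean(),v.mean(),.0825))
save(b,'pics/end.png',(260,110,440,290),3.3)
E
```

```text
0 nan nan [nan nan nan]<stdin>:3: RuntimeWarning: Mean of empty slice.
  ret = ret.dtype.type(ret / rcount)
```

View pics/end.png

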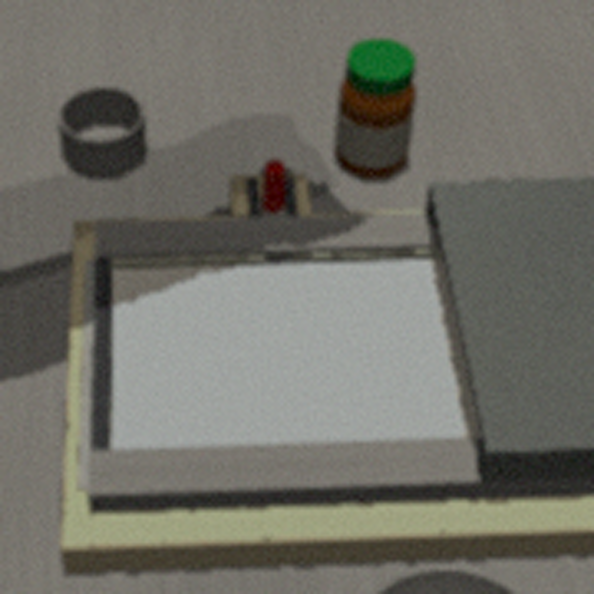

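Board against the stop, no gap. The knob top has moved in to about (343,161), from (342,155.7) before, and the jar and ring are in place. Handing in.

```bash
python3 -c "
from h import *
b=np.load('side.npz'); print(plane(b,343,161,.083)-plane(b,342.4,155.7,.083))
print(ticket.close_job())"
```

```text
[-0.00090352 -0.01902092  0.        ]
the job is handed in; nothing more can be done
None
```

I dragged the board home against the front stop (wrist force peaked at about 26 N in the readings), slid the bolt in to its hard end, and handed the job in at about 25 s; no verdict came back.

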